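Pull the tension wedge from the gel tank and stand it to drain

TASK

The white gel tank has a grey blade in each of its two gaps. Pull out the tension wedge, the one with the tall narrow tab, by its tab, stand it tab up in the empty wire draining stand and let go of it; leave the low, full-width buffer dam in its gap.

Things in the scene. Friction and masses are not known exactly. Their poses are not given: they have to be found in the camera images.
- wedge_center (a point): Tension wedge, loose, grey, 0.1 kg, 92 mm tall: blade 64 mm wide (x), 62 tall, thickness (y) tapering from 14 mm at its top to 8 at the foot; above it, centred, a tab 40 mm wide (x), 12 thick (y), 30 tall. Point: its centre, 46 mm above the foot; z points to the tab. In the tank only the tab shows, 30 mm above the tank's top; the blade has 1 mm free on each face and is clear after 62 mm up.
- dam_center (a point): Buffer dam, loose, grey, in the tank's other gap, to be left there: the same blade, but topped by a low rail 64 mm wide (x) and 12 mm thick that sticks out only 12 mm above the tank. 74 mm tall; the point is its centre, 37 mm above the foot.
- tank: Gel tank, white plastic block, fixed, 90 (x) by 150 (y) by 70 mm tall; origin at the centre of its underside. Two gaps along its own x, centred at y = +45 and -45 mm, 70 mm long, 62 deep, 16 wide at the top tapering to 10 at the floor (8 mm above the origin). Either gap may hold the wedge. Two terminal posts 13 mm tall stand on its top at x = 0, y = +18 and -18 mm.
- stand: Draining stand, fixed: white base 116 (x) by 70 (y) by 8 mm with steel wire hoops that form one slot along its own x, open at the top: 29 mm wide at the base, 41 between the top bars, which reach 58 mm above the worktop; 97 mm long between low end stops. Origin: centre of the underside, in the slot's middle; slot floor 8 mm above it. A wedge left in it leans a little on a hoop.
Not all that is in view belongs to the job. What is shaped like the part that bears wedge_center but pink is not meant.

How it is judged:
By the outcome, as a careful person would: the job done as asked, in the order asked, and still so for the second after the job is handed in, with the robot touching nothing.
It also fails if it takes over 38 s, if anything falls off the work surface, if the arm or the gripper's body presses on something with over 40 N, if the wrist force passes 120 N, or if a joint passes its speed limit or range.

ROBOT

A 6-joint arm with a two-finger parallel gripper is mounted at the origin on a cart in front of the work surface, level with it; the furniture and walls round the work are solid. World frame = base frame: x ahead of the robot, y to its left, z up, the work surface at z = 0. Lengths are in m, angles in degrees, forces in N, time in s.
With the tool pointing down it reaches from about 0.4 to 0.825 m from the base axis. Payload 7 kg.
Tool frame: the origin (TCP) lies midway between the tips of the shut fingers; the grasp point (between the pads) lies 19 mm behind it; z points along the fingers, y is the direction in which the jaws open and shut (so a half turn about z gives the same grasp; the last joint's range is limited). The gripper opens to 88 mm and grips with 3 to 60 N. Pads are 19 mm wide; open, the fingers measure 130 mm over their backs; the gripper's body (78 mm by 193 mm) begins 47 mm behind the grasp point.
Start: joints at [16.507, 20.546, 0.682, 0, -70.136, -16.507], TCP at [0.675, -0, 0.227] pointing down, gripper open.
Joint ranges: [-176.03, 176.03], [-82.01, 121.73], [-58.28, 71.71], [-173.87, 95.51], [-174.79, -0.11], [-173.66, 173.66]. Speed limits (degrees/s): [136.94, 136.94, 172.46, 180, 180, 180].

INTERFACE

Orientations are given as [roll, pitch, yaw] about the fixed x, y, z axes, in that order (R = Rz(yaw) Ry(pitch) Rx(roll)).
In Python, from plant import sensors, cams, job gives the robot as it stands.
- The arm moves only by the tool move_arm, never from a script. Its argument "commands" is a list of rows, each a list of 7 numbers: the finger opening in cm, from 0 to 8.76, then the shift along the tool's x, y, z in cm, then the turn, a rotation vector about the tool's x, y, z in rad. In form: [[hand, x, y, z, wx, wy, wz], ...]. A call has exactly 8 rows; each row is the pose to reach, as a shift and turn from the pose commanded when the call began, along the tool's axes at that moment; what a row does not reach only later rows make up. A row lasts 1/8 s, in which the tool goes at most 62.5 mm and 10.7 degrees, less where a joint would pass 70% of its speed; a pose out of reach is approached as far as the arm can. A call with a gripper value outside its range is refused whole. The fingers move at their own pace and stop on an object; the grip force is fixed at half the most. Time passes only in rows, so rows that repeat a pose let the fingers close, or fill a call up. It gives the time, the measured TCP pose, the force and the opening at its end, in the units of the state.
- sensors.get_obs(): the state, without advancing time (a new reading comes with each control period).
- cams.snapshot(name): name is "scene" or "side" or "wrist"; returns a dict with "frame" (420x560x3 uint8, red, green, blue), "camera_matrix" (3x3 intrinsics, pixels), "R" (3x3) and "t" (3): a world point X has camera coordinates R X + t. Camera axes: x right, y down, z forward; pixel columns grow to the right and rows downward; lengths in m; the calibration is good to about 2 mm. A picture is of the moment at which its call begins. There is no depth.
- job.close_job(): hands the job in, once; it reports no verdict.
The state is a dict: "clock": time; "joint_pos": joint angles; "qvel": joint speeds; "tau": joint torques, N m; "tool_pos": TCP position; "orientation": TCP orientation; "force": force on the tool from outside, world axes, zero at the start; "moment": the same for the moment, N m; "opening": finger opening in m.
Only numpy, scipy, OpenCV 4.12 (cv2) and the standard library are available. Lean on these libraries where they do the work, as an engineer would, in place of code of your own. Each camera call takes 0.05 s, during which the arm holds its last target.

## Working session

There is one attempt and no reset: what is moved stays moved. The work goes in short steps, Python scripts to look and compute and a tool call to move; the robot and the scene stay as the last step left them, time stands still between calls to the robot, and variables do not carry over. Pictures are saved under pics/ and viewed, and the job is handed in when it is done.

Besides the shell and the picture viewer there is one more tool, called after "Emit:" as a command line: name --pt "numbers of a row" for each row, then --argument value for the rest. move_arm: Moves the arm, as the interface text tells. Its arguments: {"type":"object","properties":{"commands":{"type":"array"}},"required":["commands"]}

```bash
mkdir -p pics
python3 - <<'E'
from plant import sensors,cams
import cv2,json,pickle
print(sensors.get_obs())
for n in ["scene","side","wrist"]:
    s=cams.snapshot(n); pickle.dump(s,open(f"pics/{n}0.pkl","wb"))
    cv2.imwrite(f"pics/{n}0.png",cv2.cvtColor(s["frame"],cv2.COLOR_RGB2BGR))
    print(n,s["camera_matrix"].tolist(),s["R"].round(4).tolist(),s["t"].round(4).tolist())
E
```

```text
{'clock': 0.0, 'joint_pos': array([ 1.65077189e+01,  2.05913553e+01,  6.32281200e-01, -2.06404661e-02,
       -7.01351653e+01, -1.65061090e+01]), 'qvel': array([ 0.01567483, -0.01980448,  0.03577475,  0.02808928, -0.00189437,
       -0.00264963]), 'tau': array([-8.00930356e-04, -5.82726967e+01,  2.93058443e+01,  6.99745238e+00,
        6.93249181e-03, -2.06530804e-04]), 'tool_pos': array([ 6.74499053e-01, -1.74160163e-05,  2.25610612e-01]), 'orientation': array([ 1.79904131e+02, -8.17415966e-03, -9.00054129e+01]), 'force': array([0.17281974, 0.0152273 , 0.25405446]), 'moment': array([0.02996329, 0.00117618, 0.01584484]), 'opening': 0.0876671775632208}
scene [[388.9062738169075, 0.0, 277.88509165614835], [0.0, 388.9062738169075, 208.06488121879778], [0.0, 0.0, 1.0]] [[-0.8723, -0.4889, -0.0115], [-0.2043, 0.3855, -0.8998], [0.4443, -0.7825, -0.4361]] [0.5032, 0.1979, 0.697]
side [[426.68518307652954, 0.0, 287.07469575521554], [0.0, 426.68518307652954, 208.65591194261663], [0.0, 0.0, 1.0]] [[-0.8589, -0.5121, -0.0056], [-0.2589, 0.4435, -0.8581], [0.4419, -0.7356, -0.5135]] [0.4952, 0.1802, 0.665]
wrist [[339.56352132561784, 0.0, 275.9216599517851], [0.0, 339.56352132561784, 206.8866077907137], [0.0, 0.0, 1.0]] [[-1.0, 0.0, 0.0007], [0.0003, 0.9514, 0.3079], [-0.0006, 0.3079, -0.9514]] [0.6756, -0.038, 0.3907]
```

View pics/scene0.png

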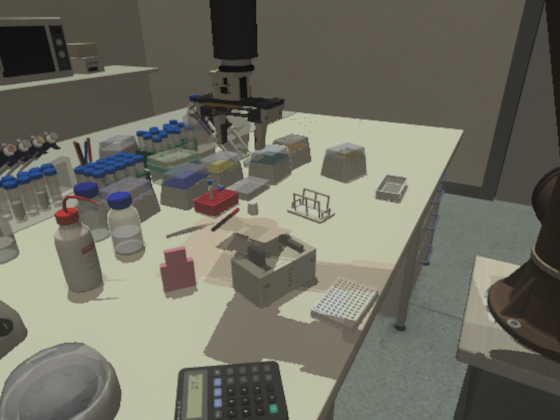

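View pics/side0.png

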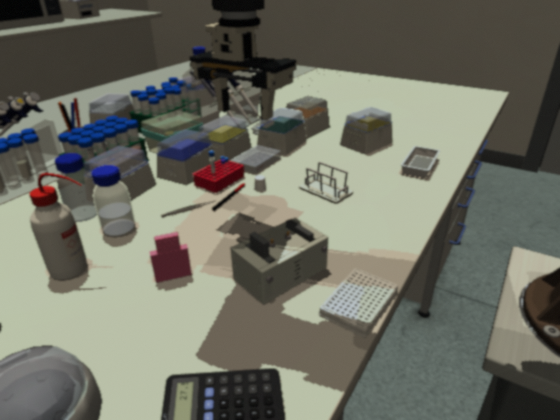

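View pics/wrist0.png

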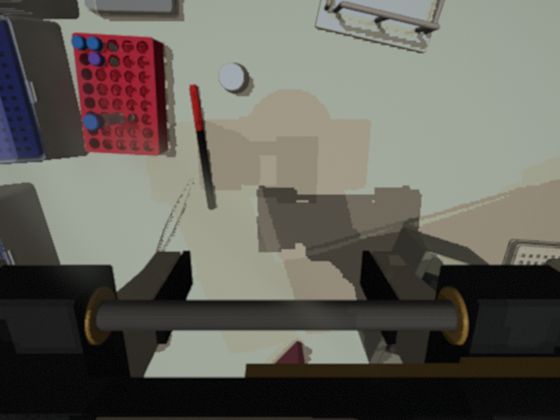

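The wrist view shows the stand at the top (about 380,20) and the red rack. The tank is hidden under the gripper. The scene view shows the tank at about (275,265) with the tall tab at its left end, the stand at (312,205) and the pink decoy at (177,268). I'll enlarge these.

Run:
```python
import cv2,pickle,numpy as np
for n,(u0,v0,u1,v1) in {"scene":(220,180,340,310),"side":(220,155,360,305)}.items():
    s=pickle.load(open(f"pics/{n}0.pkl","rb")); print(n,-s["R"].T@s["t"])
    f=cv2.cvtColor(s["frame"],cv2.COLOR_RGB2BGR)[v0:v1,u0:u1]
    f=cv2.resize(f,None,fx=4,fy=4,interpolation=cv2.INTER_CUBIC)
    f=cv2.convertScaleAbs(f,alpha=1.3,beta=10)
    for k in range(0,u1-u0,20): cv2.putText(f,str(u0+k),(4*k,10),0,.35,(0,0,255)); cv2.line(f,(4*k,0),(4*k,f.shape[0]),(0,0,255) ,1) if 0 else None
    for k in range(0,v1-v0,20): cv2.putText(f,str(v0+k),(0,4*k+4),0,.35,(0,0,255))
    cv2.imwrite(f"pics/{n}0c.png",f)
```

```text
scene [0.16963353 0.71516249 0.48788244]
side [0.17809039 0.6628455  0.4988409 ]
```

View pics/scene0c.png

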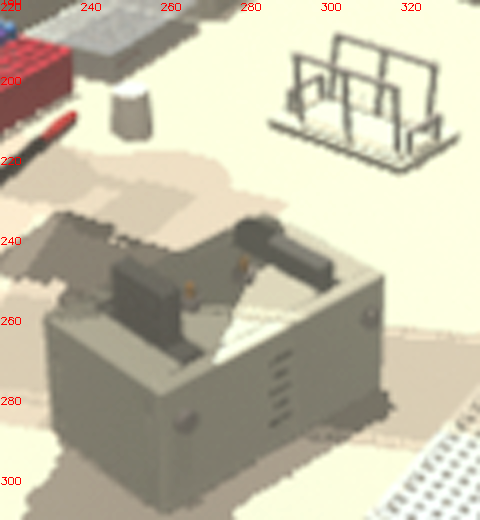

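View pics/side0c.png

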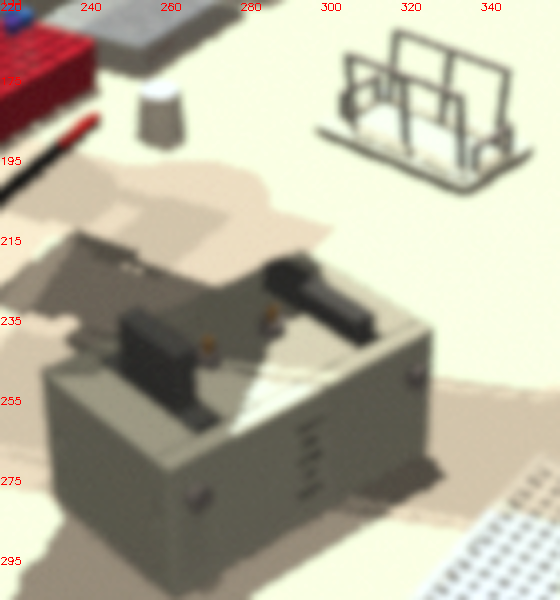

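```bash
cat > h.py <<'E'
import numpy as np,pickle,cv2
from scipy.optimize import least_squares
def ld(n): return pickle.load(open(f"pics/{n}.pkl","rb"))
def plane(s,u,v,z):
    d=s["R"].T@np.linalg.solve(s["camera_matrix"],[u,v,1]);c=-s["R"].T@s["t"]
    return c+d*(z-c[2])/d[2]
def proj(s,X):
    p=s["camera_matrix"]@(s["R"]@np.asarray(X,float)+s["t"]); return p[:2]/p[2]
def tri(obs):  # [(s,u,v)...]
    x0=plane(*obs[0],0.05)
    r=least_squares(lambda X:np.concatenate([proj(s,X)-[u,v] for s,u,v in obs]),x0)
    return r.x,np.abs(r.fun).max()
def grab(n,name):
    from plant import cams
    s=cams.snapshot(n); pickle.dump(s,open(f"pics/{name}.pkl","wb"))
    cv2.imwrite(f"pics/{name}.png",cv2.cvtColor(s["frame"],cv2.COLOR_RGB2BGR)); return s
def crop(name,u0,v0,u1,v1,k,alpha=1.3):
    s=ld(name);f=cv2.cvtColor(s["frame"],cv2.COLOR_RGB2BGR)[v0:v1,u0:u1]
    f=cv2.convertScaleAbs(cv2.resize(f,None,fx=k,fy=k,interpolation=cv2.INTER_CUBIC),alpha=alpha,beta=10)
    for a in range(0,u1-u0,20): cv2.putText(f,str(u0+a),(k*a,10),0,.35,(0,0,255)); 
    for a in range(0,v1-v0,20): cv2.putText(f,str(v0+a),(0,k*a+4),0,.35,(0,0,255))
    cv2.imwrite(f"pics/{name}c.png",f)
E
python3 - <<'E'
from h import *
s=ld("scene0");d=ld("side0")
S=lambda x,y:(220+x/4,180+y/4); D=lambda x,y:(220+x/4,155+y/4)
for nm,a,b,z in [("tank near",(163,395),(168,468),.07),("tank left",(47,317),(45,372),.07),("tank right",(383,277),(432,330),.07),
 ("tab A",(118,258),(125,312),.1),("tab B",(180,300),(190,350),.1),
 ("st L",(268,122),(317,128),.008),("st near",(403,172),(465,193),.008),("st R",(460,135),(532,152),.008),
 ("hoopL",(294,55),(347,55),.058),("hoopR",(398,90),(462,98),.058),("bhoopL",(335,36),(397,31),.058),("bhoopR",(437,67),(510,71),.058)]:
    print(nm,plane(s,*S(*a),z).round(4),plane(d,*D(*b),z).round(4),tri([(s,*S(*a)),(d,*D(*b))])[0].round(3))
E
```

```text
tank near [0.4804 0.2333 0.07  ] [0.482  0.2346 0.07  ] [0.474 0.245 0.081]
tank left [0.5631 0.2062 0.07  ] [0.5624 0.2081 0.07  ] [0.552 0.22  0.081]
tank right [0.4347 0.0958 0.07  ] [0.4345 0.097  0.07  ] [0.43  0.107 0.078]
tab A [0.5346 0.1846 0.1   ] [0.5325 0.1893 0.1   ] [0.511 0.218 0.124]
tab B [0.4893 0.2023 0.1   ] [0.4943 0.1984 0.1   ] [0.506 0.178 0.082]
st L [ 0.6284 -0.1442  0.008 ] [ 0.6277 -0.144   0.008 ] [ 0.629 -0.146  0.007]
st near [ 0.5157 -0.1202  0.008 ] [ 0.5158 -0.1177  0.008 ] [ 0.503 -0.089  0.026]
st R [ 0.503  -0.1879  0.008 ] [ 0.5021 -0.1819  0.008 ] [ 0.477 -0.116  0.046]
hoopL [ 0.6138 -0.1546  0.058 ] [ 0.6119 -0.1514  0.058 ] [ 0.598 -0.124  0.073]
hoopR [ 0.5281 -0.1359  0.058 ] [ 0.5286 -0.1347  0.058 ] [ 0.521 -0.119  0.067]
bhoopL [ 0.6034 -0.1975  0.058 ] [ 0.6016 -0.1966  0.058 ] [ 0.602 -0.197  0.058]
bhoopR [ 0.5197 -0.1815  0.058 ] [ 0.5193 -0.1803  0.058 ] [ 0.514 -0.167  0.065]
```

Emit:
move_arm --pt "8.7 -3 2 0 0 0 0.05" --pt "8.7 -7 4.5 0 0 0 0.12" --pt "8.7 -12 7.5 0 0 0 0.19" --pt "8.7 -17 10.5 0 0 0 0.26" --pt "8.7 -21 13 0 0 0 0.31" --pt "8.7 -22.5 14 0 0 0 0.323" --pt "8.7 -22.5 14 0 0 0 0.323" --pt "8.7 -22.5 14 0 0 0 0.323"

```text
clock: 1.15
tool_pos: [0.5351, 0.2247, 0.2264]
orientation: [180.0, -0.0, -108.5]
force: [-0.2, 0.7, -0.8]
opening: 0.0872
```

Run:
```python
from h import *
from plant import sensors
o=sensors.get_obs();print(o["clock"],o["tool_pos"],o["orientation"])
s=grab("wrist","w1");print(-s["R"].T@s["t"])
crop("w1",140,0,420,300,2)
```

```text
1.15 [0.53509889 0.22467046 0.22644781] [ 1.79994302e+02 -1.39304280e-02 -1.08492597e+02]
[0.50953345 0.14488071 0.38367837]
```

View pics/w1c.png

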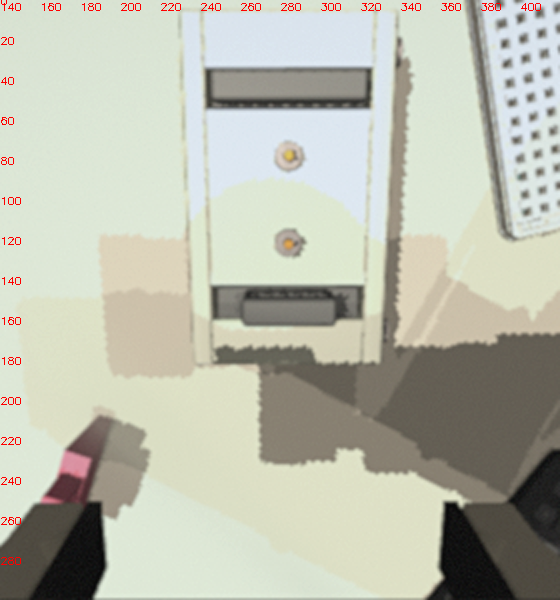

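The wrist view shows the tank square to the image, with the top corners at (237,181) and (331,181). The tall tab's top is at u 261.5–308.5, v 150–162, and the dam is at the far end (v≈42).

Run:
```python
from h import *
s=ld("w1");a=ld("scene0");d=ld("side0")
W=lambda x,y:(140+x/2,y/2);S=lambda x,y:(220+x/4,180+y/4); D=lambda x,y:(220+x/4,155+y/4)
P={}
for n,p,z in [("tl",(179,12),.07),("tr",(398,12),.07),("bl",(194,363),.07),("br",(382,363),.07),("tab nl",(243,325),.1),("tab nr",(337,325),.1),("tab fl",(243,300),.1),("tab fr",(336,300),.1),
  ("gap l",(212,319),.07),("gap r",(363,319),.07),("gap fl",(212,285),.07),("gap fr",(363,285),.07)]:
    P[n]=plane(s,*W(*p),z); print(n,P[n].round(4))
def an(p,q): v=P[q]-P[p]; return np.linalg.norm(v).round(4),np.degrees(np.arctan2(v[1],v[0])).round(2)
for p,q in [("bl","br"),("tl","tr"),("tl","bl"),("tr","br"),("tab nl","tab nr"),("tab fl","tab fr"),("gap l","gap r"),("gap fl","gap fr")]: print(p,q,an(p,q))
print("tank",(P["tl"]+P["tr"]+P["bl"]+P["br"])/4,"tab",sum(P[k] for k in P if "tab" in k)/4,"gap",sum(P[k] for k in P if "gap" in k)/4)
# heights from two views: tank left corner(scene)=?; 
for nm,wp,sp,dp in [("bl",(194,363),(47,317),(45,372)),("br",(382,363),(163,395),(168,468)),("tr",(398,12),(383,277),(432,330))]:
    print(nm,tri([(s,*W(*wp)),(a,*S(*sp)),(d,*D(*dp))]))
# tab top corners in scene: nl & nr
print(tri([(s,*W(243,325)),(a,*S(115,262)),(d,*D(122,312))]),tri([(s,*W(337,325)),(a,*S(161,296)),(d,*D(172,350))]))
for k in ["tab nl","tab nr","tab fl","tab fr"]: print(k,proj(a,P[k]),proj(d,P[k]))
```

```text
tl [0.5233 0.0659 0.07  ]
tr [0.4387 0.0942 0.07  ]
bl [0.569  0.2054 0.07  ]
br [0.4844 0.2337 0.07  ]
tab nl [0.5379 0.1908 0.1   ]
tab nr [0.5004 0.2033 0.1   ]
tab fl [0.5345 0.1809 0.1   ]
tab fr [0.4977 0.1931 0.1   ]
gap l [0.5537 0.1884 0.07  ]
gap r [0.4871 0.2106 0.07  ]
gap fl [0.5483 0.1737 0.07  ]
gap fr [0.4828 0.1956 0.07  ]
bl br (np.float64(0.0891), np.float64(161.52))
tl tr (np.float64(0.0892), np.float64(161.5))
tl bl (np.float64(0.1468), np.float64(71.88))
tr br (np.float64(0.1468), np.float64(71.83))
tab nl tab nr (np.float64(0.0396), np.float64(161.52))
tab fl tab fr (np.float64(0.0387), np.float64(161.52))
gap l gap r (np.float64(0.0701), np.float64(161.52))
gap fl gap fr (np.float64(0.0691), np.float64(161.52))
tank [0.50383848 0.1498096  0.07      ] tab [0.51763131 0.19202937 0.1       ] gap [0.51798081 0.19209706 0.07      ]
bl (array([0.56799483, 0.20507397, 0.06761618]), np.float64(1.6243821751900782))
br (array([0.4835412 , 0.23347733, 0.06887766]), np.float64(1.4998190223127494))
tr (array([0.43753361, 0.09349712, 0.06679422]), np.float64(0.8591504389564761))
(array([0.53673834, 0.1900877 , 0.09997748]), np.float64(1.7633867352653567)) (array([0.50014753, 0.2031348 , 0.10019457]), np.float64(0.550849422352826))
tab nl [246.26337829 245.54910451] [248.02324152 232.50843804]
tab nr [259.53965293 253.72337616] [262.63308761 242.92636169]
tab fl [250.6075344  243.62104281] [253.12846872 230.23270836]
tab fr [263.62727203 251.47292552] [267.47469966 240.24720265]
```

Two views put the tab top at z≈0.100 and the tank top at about 0.068, as expected. The tab centre is (0.517, 0.192) and the yaw already matches. I'll grip across the 40 mm width, which keeps the fingers clear of the posts.

Emit:
move_arm --pt "8.7 2 0.4 0 0 0 0" --pt "8.7 3.7 0.7 1 0 0 0" --pt "8.7 3.7 0.7 4 0 0 0" --pt "8.7 3.7 0.7 7 0 0 0" --pt "8.7 3.7 0.7 10 0 0 0" --pt "8.7 3.7 0.7 11.5 0 0 0" --pt "8.7 3.7 0.7 11.5 0 0 0" --pt "8.7 3.7 0.7 11.5 0 0 0"

```text
clock: 2.2
tool_pos: [0.5173, 0.1923, 0.1127]
orientation: [-179.9, 0.1, -108.5]
force: [0.1, -0.9, 0.1]
opening: 0.0873
```

Run:
```python
from h import *
from plant import sensors
o=sensors.get_obs();print(o["clock"],o["tool_pos"],o["orientation"])
grab("wrist","w2");grab("scene","s2")
crop("w2",120,100,440,400,2);crop("s2",200,140,340,290,4)
```

```text
2.2 [0.51728381 0.19226208 0.11269961] [-1.79936773e+02  6.76283377e-02 -1.08507121e+02]
```

View pics/w2c.png

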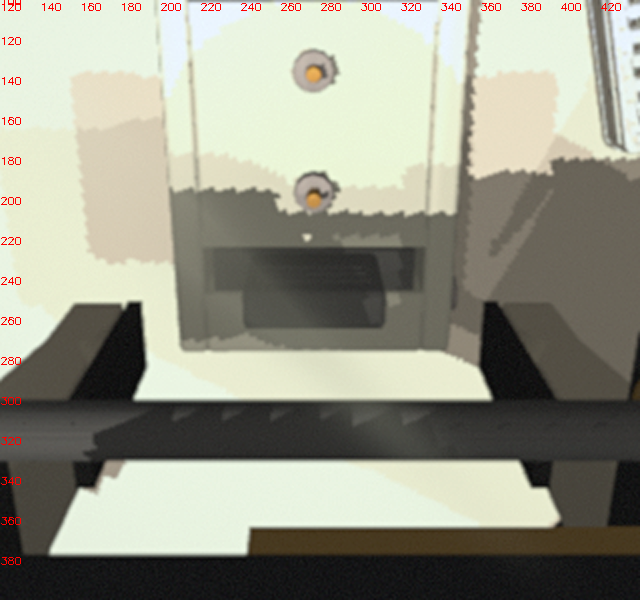

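View pics/s2c.png

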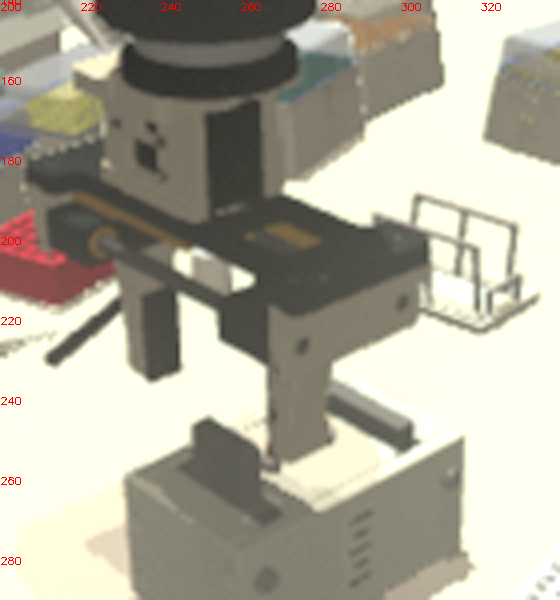

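Run:
```python
from h import *
for n in ["w2","s2"]:
    s=ld(n); c=np.array([0.5173,.1923,.1127]); y=np.array([-.9483,.3173,0]);x=np.array([-.3173,-.9483,0])
    for k in (-.044,0,.044):
        print(n,k,[proj(s,c+k*y+w*x).round(1).tolist() for w in (-.0095,.0095)])
    t=np.array([.5176,.192,.1])
    print([proj(s,t+a*y+b*x).round(1).tolist() for a in(-.02,.02) for b in (-.006,.006)])
```

```text
w2 -0.044 [[194.5, 283.7], [191.7, 250.7]]
w2 0 [[278.2, 283.7], [278.3, 250.8]]
w2 0.044 [[362.0, 283.8], [365.0, 250.9]]
[[241.6, 265.9], [240.9, 246.2], [313.3, 266.0], [314.1, 246.3]]
s2 -0.044 [[236.5, 236.0], [244.3, 232.7]]
s2 0 [[250.7, 244.6], [258.6, 241.0]]
s2 0.044 [[266.2, 254.0], [274.2, 250.1]]
[[245.9, 245.6], [250.8, 243.4], [259.3, 253.9], [264.2, 251.5]]
```

The projected tab and fingertips match both pictures within 2 px. I'll descend and close.

Emit:
move_arm --pt "8.7 0 0 1.5 0 0 0" --pt "8.7 0 0 3 0 0 0" --pt "8.7 0 0 3.8 0 0 0" --pt "8.7 0 0 3.8 0 0 0" --pt "5 0 0 3.8 0 0 0" --pt "3 0 0 3.8 0 0 0" --pt "2 0 0 3.8 0 0 0" --pt "2 0 0 3.8 0 0 0"

```text
clock: 3.3
tool_pos: [0.5167, 0.1922, 0.0738]
orientation: [-180.0, 0.0, -108.5]
force: [0.6, -0.3, -0.2]
opening: 0.0525
```

Emit:
move_arm --pt "2 0 0 0 0 0 0" --pt "2 0 0 0 0 0 0" --pt "2 0 0 -0.5 0 0 0" --pt "2 0 0 -1 0 0 0" --pt "2 0 0 -1.5 0 0 0" --pt "2 0 0 -2 0 0 0" --pt "2 0 0 -2 0 0 0" --pt "2 0 0 -2 0 0 0"

```text
clock: 4.3
tool_pos: [0.5165, 0.1921, 0.0935]
orientation: [180.0, -0.0, -108.5]
force: [-0.2, 0.6, -1.0]
opening: 0.0395
```

Run:
```python
from h import *
grab("scene","s3")
crop("s3",200,140,340,290,4)
```

```text
(no output)
```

View pics/s3c.png

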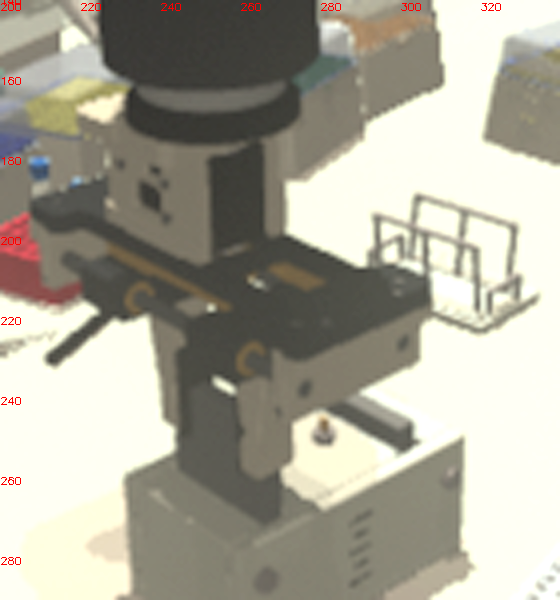

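The opening of 39.5 mm and the picture agree that the wedge is held by its tab and rising (blade now visible). The dam is undisturbed. I'll continue up.

Emit:
move_arm --pt "2 0 0 -1 0 0 0" --pt "2 0 0 -2.2 0 0 0" --pt "2 0 0 -3.6 0 0 0" --pt "2 0 0 -5.2 0 0 0" --pt "2 0 0 -7.2 0 0 0" --pt "2 0 0 -9.5 0 0 0" --pt "2 0 0 -11 0 0 0" --pt "2 0 0 -11 0 0 0"

```text
clock: 5.35
tool_pos: [0.5171, 0.1925, 0.205]
orientation: [-179.9, 0.1, -108.5]
force: [0.7, -0.1, -2.0]
opening: 0.0398
```

Run:
```python
from h import *
grab("scene","s4")
crop("s4",200,120,340,290,3)
```

```text
(no output)
```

View pics/s4c.png

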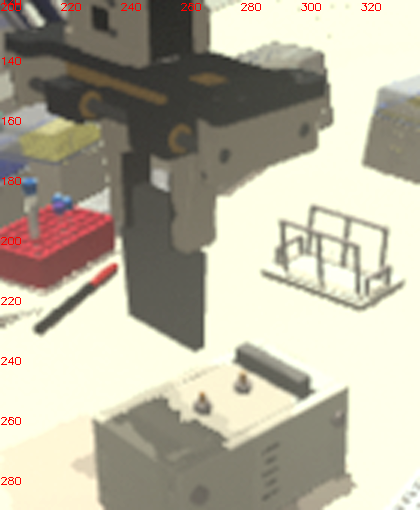

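The wedge is clear of the tank and hangs straight, and the dam is in place. Next I'll carry it to a look-position beside the stand.

Emit:
move_arm --pt "2 2 -1.2 0 0 0 -0.01" --pt "2 5.5 -3.2 0 0 0 -0.03" --pt "2 10 -6 0 0 0 -0.05" --pt "2 15 -9 0 0 0 -0.07" --pt "2 20 -12 0 0 0 -0.09" --pt "2 24 -14.2 0 0 0 -0.1" --pt "2 25.8 -15.2 0 0 0 -0.103" --pt "2 25.8 -15.2 0 0 0 -0.103"

```text
clock: 6.4
tool_pos: [0.5782, -0.1023, 0.202]
orientation: [179.9, -0.0, -102.8]
force: [0.4, 1.0, -1.9]
opening: 0.0398
```

Run:
```python
from h import *
from plant import sensors
grab("wrist","w5")
o=sensors.get_obs();print(o["clock"],o["tool_pos"],o["orientation"],o["opening"])
crop("w5",160,0,400,280,2)
```

```text
6.45 [ 0.57824677 -0.10125778  0.20226134] [ 1.79884218e+02 -2.07421616e-02 -1.02705950e+02] 0.040039993387825
```

View pics/w5c.png

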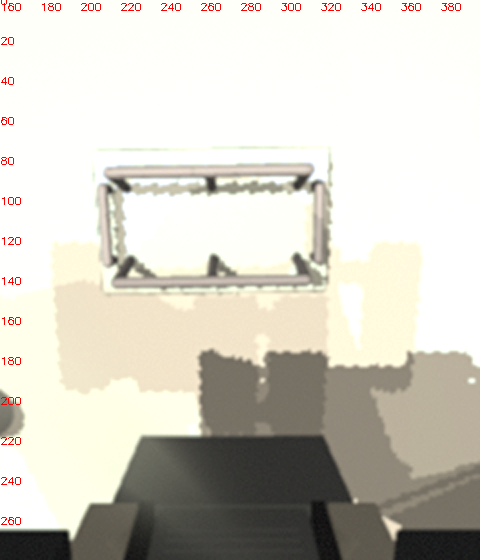

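View pics/w5.png

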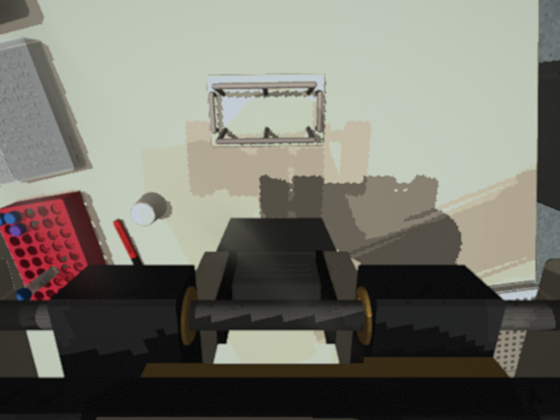

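The wrist view shows the stand at about (267,110). The top bars are at crop rows ~170 and ~281, running nearly level, and the base corners are at crop (98,149), (331,148), (104,292) and (329,291).

Run:
```python
from h import *
s=ld("w5");a=ld("scene0");d=ld("side0")
W=lambda x,y:(160+x/2,y/2);S=lambda x,y:(220+x/4,180+y/4); D=lambda x,y:(220+x/4,155+y/4)
def an(p,q): v=q-p; return np.linalg.norm(v).round(4),np.degrees(np.arctan2(v[1],v[0])).round(2)
B=[plane(s,*W(*p),.008) for p in [(98,149),(331,148),(104,292),(329,291)]]
T=[plane(s,*W(*p),.056) for p in [(105,173),(313,168),(113,283),(309,280)]]
for Q in (B,T): print(np.round(Q,4).tolist(),np.mean(Q,0).round(4),an(Q[0],Q[1]),an(Q[2],Q[3]),an(Q[0],Q[2]),an(Q[1],Q[3]))
# base near-left/near-right corners & bars by two views
for w,x,y in [((98,149),None,None)]: pass
for nm,w,x,y in [("base BL",(104,292),(268,122),(317,128)),("base BR",(329,291),(403,172),(465,193)),("bar nl",(113,281),(294,55),(347,55)),("bar nr",(309,278),(398,90),(462,98)),("bar fl",(105,171),(335,36),(397,31)),("bar fr",(313,166),(437,67),(510,71))]:
    print(nm,tri([(s,*W(*w)),(a,*S(*x)),(d,*D(*y))]))
```

```text
[[0.619, -0.2187, 0.008], [0.5092, -0.1944, 0.008], [0.6352, -0.1521, 0.008], [0.5223, -0.1271, 0.008]] [ 0.5714 -0.1731  0.008 ] (np.float64(0.1125), np.float64(167.48)) (np.float64(0.1156), np.float64(167.49)) (np.float64(0.0686), np.float64(76.35)) (np.float64(0.0686), np.float64(78.96))
[[0.6108, -0.2043, 0.056], [0.5251, -0.1869, 0.056], [0.6201, -0.1594, 0.056], [0.5354, -0.1416, 0.056]] [ 0.5728 -0.1731  0.056 ] (np.float64(0.0875), np.float64(168.54)) (np.float64(0.0866), np.float64(168.1)) (np.float64(0.0458), np.float64(78.37)) (np.float64(0.0465), np.float64(77.18))
base BL (array([ 0.63534518, -0.15202103,  0.00334962]), np.float64(1.1193024287706521))
base BR (array([ 0.52113522, -0.12647544,  0.00277655]), np.float64(1.0133651197465952))
bar nl (array([ 0.61960665, -0.16037146,  0.05406148]), np.float64(1.0692681914030118))
bar nr (array([ 0.53437882, -0.14237221,  0.05355179]), np.float64(1.266093416415174))
bar fl (array([ 0.61034366, -0.20550133,  0.0535652 ]), np.float64(1.5588247891087121))
bar fr (array([ 0.52428126, -0.18787657,  0.053839  ]), np.float64(0.766289222001717))
```

Emit:
move_arm --pt "2 1.5 -0.2 0 0 0 0" --pt "2 4 -0.5 0 0 0 -0.01" --pt "2 6 -0.7 0 0 0 -0.01" --pt "2 7.1 -0.8 1 0 0 -0.01" --pt "2 7.1 -0.8 3 0 0 -0.01" --pt "2 7.1 -0.8 5 0 0 -0.01" --pt "2 7.1 -0.8 6 0 0 -0.01" --pt "2 7.1 -0.8 6 0 0 -0.01"

```text
clock: 7.45
tool_pos: [0.5707, -0.1718, 0.1427]
orientation: [179.9, -0.0, -102.0]
force: [-0.4, -0.1, -0.5]
opening: 0.0399
```

Run:
```python
from h import *
from plant import sensors
grab("wrist","w6");grab("scene","s6");grab("side","d6")
o=sensors.get_obs();print(o["clock"],o["tool_pos"],o["orientation"],o["opening"])
crop("w6",160,100,420,360,2);crop("s6",240,90,370,240,4);crop("d6",260,70,390,220,4)
```

```text
7.6 [ 0.57170603 -0.17180048  0.14429575] [-1.79933869e+02  2.98420094e-03 -1.02013733e+02] 0.04005447156708841
```

View pics/w6c.png

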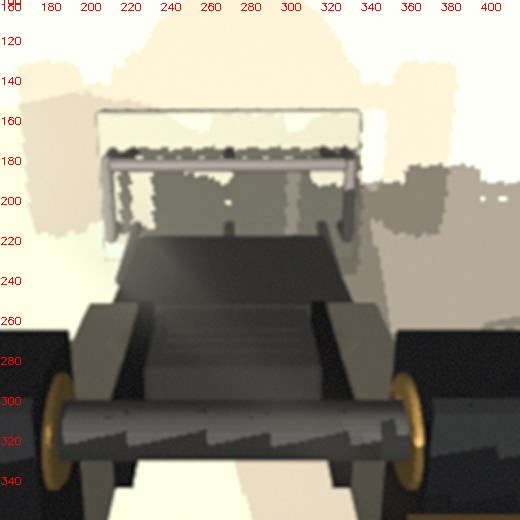

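View pics/s6c.png

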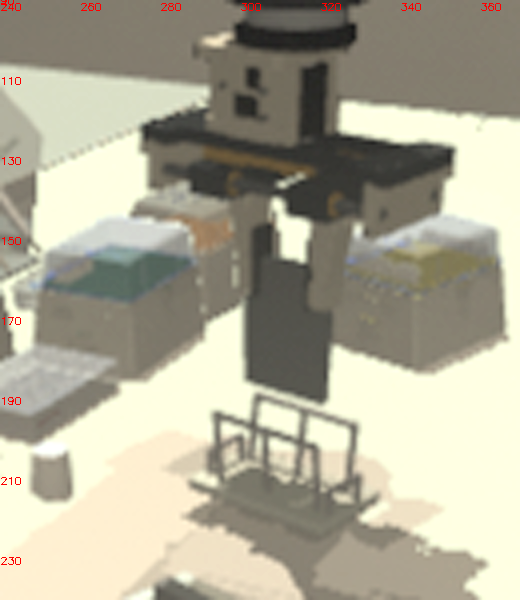

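View pics/d6c.png

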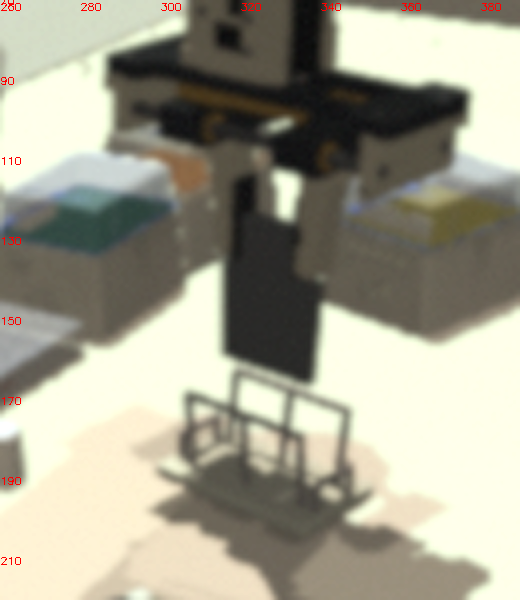

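The scene and side views show the wedge hanging upright just above the hoops. I'll compare foot and bars within each camera to remove calibration bias.

Run:
```python
from h import *
for n,o,foot,bars,base in [("s6",(240,90),[(246,378),(326,402)],[(217,414),(318,446),(256,397),(356,427)],[(190,484),(320,537),(380,496)]),("d6",(260,70),[(224,353),(314,381)],[(188,394),(302,436),(236,372),(348,410)],[(158,470),(297,540),(373,490)])]:
    s=ld(n);f=lambda p,z:plane(s,o[0]+p[0]/4,o[1]+p[1]/4,z)
    F=[f(p,.077) for p in foot];B=[f(p,.056) for p in bars];C=[f(p,.006) for p in base]
    a=np.radians(-12);y=np.array([-np.sin(a),np.cos(a),0]);x=np.array([np.cos(a),np.sin(a),0])
    print(n,"foot",np.mean(F,0).round(4),"bars",np.mean(B,0).round(4),"base",((C[0]+C[2])/2).round(4))
    for nm,c in (("bars",np.mean(B,0)),("base",(C[0]+C[2])/2)):
        d=np.mean(F,0)-c; print(nm,"along x",(d@x).round(4),"along y",(d@y).round(4))
```

```text
s6 foot [ 0.5708 -0.1764  0.077 ] bars [ 0.5682 -0.1731  0.056 ] base [ 0.5657 -0.1679  0.006 ]
bars along x 0.0032 along y -0.0027
base along x 0.0067 along y -0.0072
d6 foot [ 0.5702 -0.1741  0.077 ] bars [ 0.5678 -0.1702  0.056 ] base [ 0.5658 -0.1666  0.006 ]
bars along x 0.0032 along y -0.0033
base along x 0.0058 along y -0.0064
```

Emit:
move_arm --pt "2 -0.2 0.1 0.3 0 0 0" --pt "2 -0.2 0.1 1 0 0 0" --pt "2 -0.2 0.1 1.7 0 0 0" --pt "2 -0.2 0.1 2.4 0 0 0" --pt "2 -0.2 0.1 3.1 0 0 0" --pt "2 -0.2 0.1 3.7 0 0 0" --pt "2 -0.2 0.1 4 0 0 0" --pt "2 -0.2 0.1 4 0 0 0"

```text
clock: 8.6
tool_pos: [0.5705, -0.1697, 0.1033]
orientation: [180.0, -0.0, -102.0]
force: [-0.6, -0.1, -0.1]
opening: 0.0396
```

Run:
```python
from h import *
from plant import sensors
grab("wrist","w7");grab("scene","s7")
o=sensors.get_obs();print(o["clock"],o["tool_pos"],o["force"],o["opening"])
crop("w7",160,100,420,360,2);crop("s7",260,130,360,240,5)
```

```text
8.7 [ 0.57071961 -0.16969345  0.10372352] [ 0.05141402  0.22769574 -0.66791799] 0.039574095573633505
```

View pics/s7c.png

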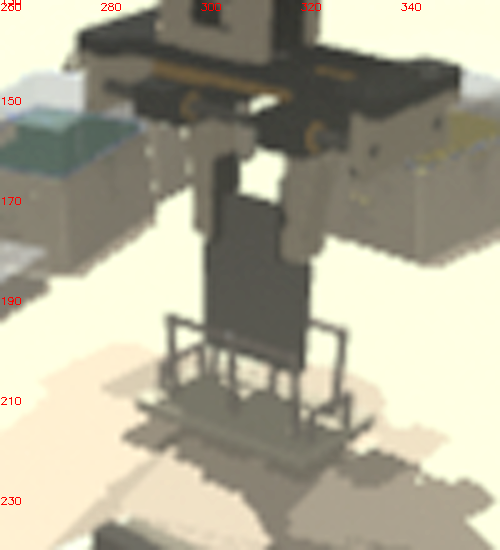

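View pics/w7c.png

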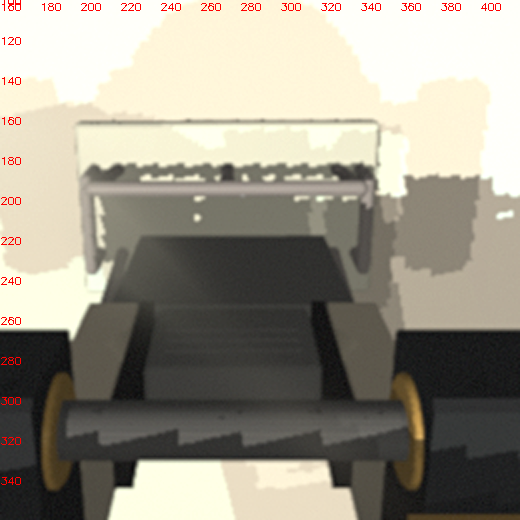

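Run:
```python
from h import *
s=ld("w7");y=np.array([np.sin(np.radians(12)),np.cos(np.radians(12)),0]);t=np.array([.5707,-.1697,0])
for nm,(u,v),z in [("far bar",(274,194),.056),("base edge",(274,161),.008),("foot edge",(280,218),.037)]:
    p=plane(s,u,v,z);print(nm,p.round(4),((p-t)@y).round(4))
```

```text
far bar [ 0.5675 -0.1958  0.056 ] -0.0262
base edge [ 0.5652 -0.2077  0.008 ] -0.0383
foot edge [ 0.5682 -0.1726  0.037 ] -0.0034
```

Emit:
move_arm --pt "2 0.15 0 0.4 0 0 0" --pt "2 0.15 0 0.9 0 0 0" --pt "2 0.15 0 1.4 0 0 0" --pt "2 0.15 0 1.9 0 0 0" --pt "2 0.15 0 2.3 0 0 0" --pt "2 0.15 0 2.6 0 0 0" --pt "2 0.15 0 2.7 0 0 0" --pt "2 0.15 0 2.7 0 0 0"

```text
clock: 9.7
tool_pos: [0.5703, -0.1711, 0.0766]
orientation: [180.0, -0.0, -102.0]
force: [-0.8, -0.5, -0.8]
opening: 0.0401
```

Run:
```python
from h import *
from plant import sensors
grab("wrist","w8");grab("scene","s8")
o=sensors.get_obs();print(o["clock"],o["tool_pos"],o["force"],o["opening"])
crop("s8",260,130,360,240,5)
```

```text
9.8 [ 0.57038812 -0.17112299  0.07671572] [-0.33150502  0.0255108  -0.75539746] 0.03890690180497612
```

View pics/s8c.png

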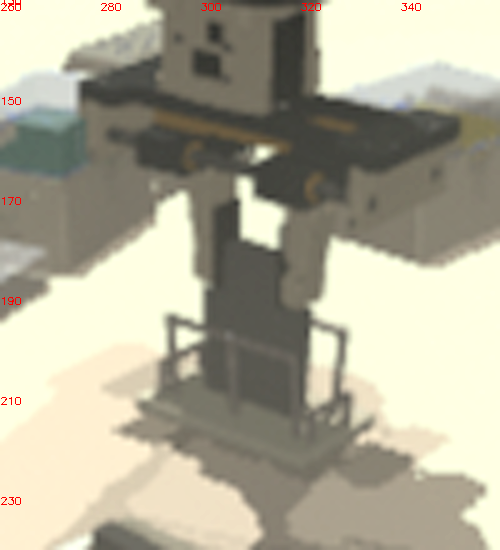

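The wedge is inside the slot behind the near hoop, with its foot about 3 mm above the floor. I'll ease down to contact.

Emit:
move_arm --pt "2 0 0 0.05 0 0 0" --pt "2 0 0 0.1 0 0 0" --pt "2 0 0 0.15 0 0 0" --pt "2 0 0 0.2 0 0 0" --pt "2 0 0 0.25 0 0 0" --pt "2 0 0 0.3 0 0 0" --pt "2 0 0 0.3 0 0 0" --pt "2 0 0 0.3 0 0 0"

```text
clock: 10.8
tool_pos: [0.5703, -0.1711, 0.0736]
orientation: [-180.0, -0.0, -102.0]
force: [-0.4, -0.1, 0.4]
opening: 0.0397
```

Emit:
move_arm --pt "2 0 0 0.02 0 0 0" --pt "2 0 0 0.05 0 0 0" --pt "2 0 0 0.08 0 0 0" --pt "2 0 0 0.1 0 0 0" --pt "2 0 0 0.12 0 0 0" --pt "2 0 0 0.12 0 0 0" --pt "2 0 0 0.12 0 0 0" --pt "2 0 0 0.12 0 0 0"

```text
clock: 11.8
tool_pos: [0.5704, -0.1712, 0.0735]
orientation: [-180.0, -0.0, -102.0]
force: [-3.6, 1.7, 9.9]
opening: 0.0398
```

Contact on the floor at 9.9 N. I'll take the press off, then open and go straight up.

Emit:
move_arm --pt "2 0 0 -0.1 0 0 0" --pt "2 0 0 -0.1 0 0 0" --pt "4.5 0 0 -0.1 0 0 0" --pt "5.5 0 0 -0.1 0 0 0" --pt "7 0 0 -0.1 0 0 0" --pt "7 0 0 -0.1 0 0 0" --pt "7 0 0 -0.1 0 0 0" --pt "7 0 0 -0.1 0 0 0"

```text
clock: 12.8
tool_pos: [0.5703, -0.1711, 0.0734]
orientation: [-180.0, 0.0, -102.0]
force: [-0.1, 0.0, -0.3]
opening: 0.0697
```

Run:
```python
from h import *
from plant import sensors
grab("scene","s9")
o=sensors.get_obs();print(o["clock"],o["tool_pos"],o["force"],o["opening"])
crop("s9",260,130,360,240,5)
```

```text
12.85 [ 0.57027774 -0.17114002  0.0733637 ] [ 0.47683559 -0.88404097 -0.87690904] 0.07025215665645287
```

View pics/s9c.png

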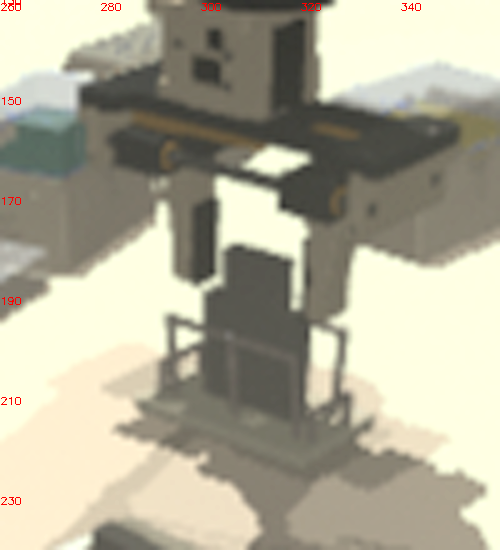

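The fingers are open and the wedge stands in the slot, tab up. Retreating upward.

Emit:
move_arm --pt "7 0 0 -0.8 0 0 0" --pt "7 0 0 -2 0 0 0" --pt "7 0 0 -4 0 0 0" --pt "7 0 0 -7 0 0 0" --pt "7 0 0 -10 0 0 0" --pt "7 0 0 -13 0 0 0" --pt "7 0 0 -15 0 0 0" --pt "7 0 0 -15 0 0 0"

```text
clock: 13.85
tool_pos: [0.5713, -0.1713, 0.2263]
orientation: [-179.7, 0.0, -102.0]
force: [-0.2, -0.2, 0.6]
opening: 0.0699
```

Run:
```python
from h import *
from plant import sensors
grab("scene","s10");grab("wrist","w10")
o=sensors.get_obs();print(o["clock"],o["tool_pos"],o["force"],o["opening"])
crop("s10",220,150,350,310,4)
```

```text
13.95 [ 0.57007699 -0.17102143  0.22360534] [-0.3250843  -0.202492   -0.25012385] 0.07011890143028614
```

View pics/s10c.png

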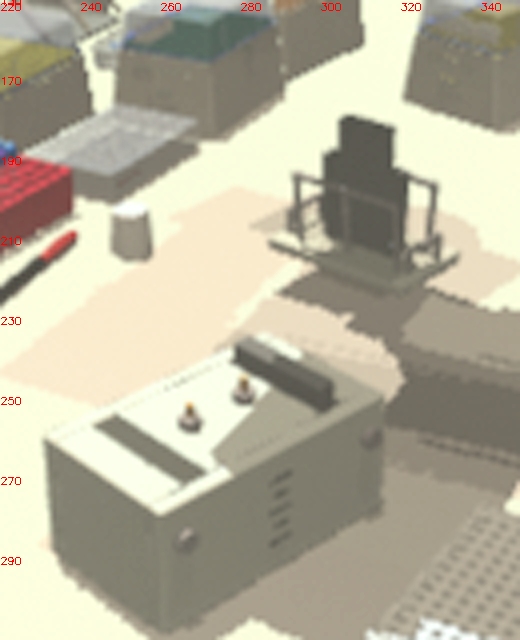

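View pics/w10.png

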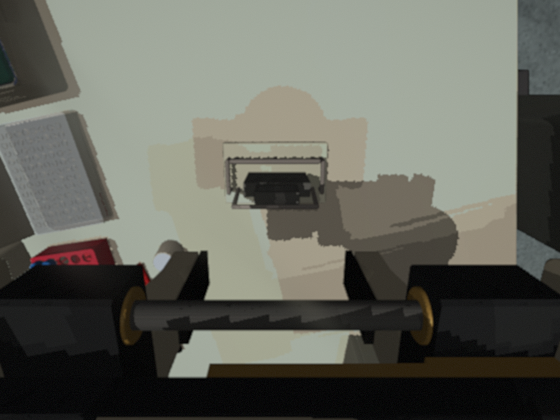

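The wedge stands tab up between the hoops (scene 311,200, wrist 277,187). The dam is in its gap and the other gap is empty. I'll wait a second to settle, check again and hand in.

Emit:
move_arm --pt "7 0 0 0 0 0 0" --pt "7 0 0 0 0 0 0" --pt "7 0 0 0 0 0 0" --pt "7 0 0 0 0 0 0" --pt "7 0 0 0 0 0 0" --pt "7 0 0 0 0 0 0" --pt "7 0 0 0 0 0 0" --pt "7 0 0 0 0 0 0"

```text
clock: 14.95
tool_pos: [0.5703, -0.1711, 0.2234]
orientation: [-180.0, -0.0, -102.0]
force: [0.1, 0.0, -0.2]
opening: 0.0702
```

Run:
```python
from h import *
from plant import job
a=ld("s10")["frame"].astype(int);b=grab("scene","s11")["frame"].astype(int)
D=np.abs(a-b).max(2); print("changed px at stand",(D[175:225,285:340]>25).sum(),"tank",(D[230:310,228:320]>25).sum())
if (D[175:225,285:340]>25).sum()<60: print(job.close_job())
```

```text
changed px at stand 2 tank 30
the job is handed in; nothing more can be done
None
```

I pulled the tension wedge from the tank by its tab, stood it tab up in the draining stand and let go of it. I then lifted the open gripper about 15 cm clear and handed the job in at about 15 s.

- **Last checks:** The wedge stood inside the slot in the scene and wrist views. Two scene pictures about a second apart showed no change at the stand (2 pixels). The dam was still in its gap, and the other gap was empty. The highest wrist force I read was about 10 N, when the wedge's foot met the stand floor.
- **Disagreement:** The scene and side cameras differed from the wrist camera by 5–9 mm on the stand's position and about 5 mm on the tank's. I mostly followed the wrist view, with a small compromise, and the wedge went in without touching the bars.
- **Small change at the tank:** 30 pixels changed around the tank between those two pictures. I put this down to the arm's shadow moving as it settled, but did not look at that second picture.

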